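# Clear the catch tray and fit the keyed polishing head

### The arm

A 6-joint arm with a two-finger parallel gripper is mounted at the origin on the work surface. World frame = base frame: x ahead of the robot, y to its left, z up, the work surface at z = 0. Lengths are in mm, angles in rad, forces in N, time in s.
With the tool pointing down it reaches from about 250 to 725 mm from the base axis. Payload 4 kg.
Tool frame: the origin (TCP) lies between the finger pads; the fingertips stand 11 mm ahead of it and the grasp point (between the pads) lies 8 mm behind it; z points along the fingers, y is the line along which they close (so a half turn about z gives the same grasp; the last joint's range is limited). The gripper opens to 85 mm and grips with 20 to 120 N. Pads are 22 mm wide; open, the fingers measure 114 mm over their backs; the gripper's body (76 mm by 85 mm) begins 54 mm behind the grasp point. The pads swing forward as they close: fully open they stand 13 mm farther back than shut.
Start: joints at [1.271, 0.241, 0.005, 1.335, 0, 1.571], TCP at [147.663, 477.698, 242.306] pointing down, gripper open.
Joint ranges: [-2.72, 2.72], [-1.05, 1.87], [-1.09, 1.28], [-1.99, 2.15], [-1.42, 1.44], [-3.14, 3.14]. Speed limits (rad/s): [2.79, 2.79, 3.14, 3.14, 3.14, 3.14].

### API

Orientations are given as [roll, pitch, yaw] about the fixed x, y, z axes, in that order (R = Rz(yaw) Ry(pitch) Rx(roll)).
In Python, from plant import r gives the robot as it stands.
- The arm moves only by the tool arm_command, never from a script. Its argument "steps" is a list of rows, each an object with "translation": the shift along the tool's x, y, z in units of 40 mm (1.0 is 40 mm), a list of three; "roll": the turn about the tool's z in units of 6 degrees (1.0 is 6 degrees); "grip": the opening, from 0 (shut) to 1 (fully open). A call has 1 to 10 rows; each row is the pose to reach, as a shift and turn from the pose commanded when the call began, along the tool's axes at that moment; what a row does not reach only later rows make up. A row lasts 1/12 s, in which the tool goes at most 41.7 mm and 7.16 degrees, less where a joint would pass 70% of its speed; a pose out of reach is approached as far as the arm can. A call with a gripper value outside its range is refused whole. The fingers move at their own pace and stop on an object; "squeeze" is the grip in N (left out, the last holds). Time passes only in rows, so rows that repeat a pose let the fingers close. It gives the time, the measured TCP pose, the force, the opening and the grip force at its end, in the units of the state.
- r.observe(): the state, without advancing time (a new reading comes with each control period).
- r.snapshot(name): name is "scene" or "top"; returns a dict with "pixels" (400x640x3 uint8, red, green, blue), "mtx" (3x3 intrinsics, pixels), "T" (4x4, takes a point from camera to world coordinates). Camera axes: x right, y down, z forward; pixel columns grow to the right and rows downward; lengths in mm; the calibration is good to about 2 mm. A picture is of the moment at which its call begins. There is no depth.
- r.close_job(): hands the job in; it is judged then, once.
The state is a dict: "time_s": time; "joint_pos": joint angles; "dq": joint speeds; "joint_efforts": joint torques, N m; "position": TCP position; "orientation": TCP orientation; "contact_force": force on the tool from outside, world axes, zero at the start; "ft_torque": the same for the moment, N m; "grip_width": opening from 0.0 (shut) to 1.0 (fully open); "grasp_force": force on a finger pad.
Only numpy, scipy, OpenCV 4.12 (cv2) and the standard library are available. Lean on these libraries where they do the work, as an engineer would, in place of code of your own. Each camera call takes 0.05 s, during which the arm holds its last target. There are 200 camera calls.

### The job

Take the finished brass ring out of the polishing machine's catch tray and leave it in the blue tote, then take the blue polishing head with the red bob out of the wooden rack and push its keyed shaft into the machine's upright hub, turning it until the key slips into the keyway, and on down until its collar sits on the hub. A spring in the hub pushes the head back out, so finish while still gripping the head and pressing it fully home: do not let go. Leave the other polishing head and the other things on the bench alone.

Things in the scene. Friction and masses are not known exactly. Their poses are not given: they have to be found in the camera images.
- casting: Finished brass napkin-ring casting: a plain ring 44 mm outside diameter, 36 mm inside, 24 mm tall, 90 g, its axis upright, lying in the catch tray. Origin: centre of its underside; z is the ring's axis.
- casting_center (a point): Centre of the brass ring, on its axis, 12 mm above its underside.
- tray_floor (a point): Centre of the inner floor of the machine's aluminium catch tray: open tray fixed to the machine's left (+y) side, 172 mm inside along the point's x and 122 mm along its y, walls 4 mm thick rising 22 mm above this floor. The point's axes are the machine's. The floor is 4 mm above the bench.
- tote: Blue plastic open tote, fixed to the bench, 170 x 130 x 55 mm (x, y, z) outside, walls 4 mm, floor about 4 mm thick, empty. Origin: centre of its underside, on the bench; x along its long side.
- machine: Green bench polishing machine, fixed; a box 200 x 150 mm (its x, y) and 70 mm high, with the hub upright at the centre of its top and the catch tray on its +y side. Origin: centre of the box's underside, on the bench.
- hub: Steel keyed hub, fixed upright on the machine's top, 50 mm tall, about 47 mm across. Origin: centre of its underside, on the bore's axis; z up the bore; x towards its one keyway (a red strip up the hub's outside marks the keyway's side). Its yaw differs from the machine's.
- hub_mouth (a point): Centre of the hub's mouth, on the bore's axis at its top face, 50 mm above the hub's origin, same axes. Bore 23 mm diameter, open at the top; the keyway, 8 mm wide, runs the full height on the +x side, from the bore out to 23.5 mm from the axis.
- ejector (a joint): Brass spring plunger down in the hub's bore: 0 at rest (its top 26 mm below the mouth), grows downward as it is pushed in, in m, 0.010 at most. The spring takes about 4 N to start moving and 0.4 N more for each mm. With the head fully home it reads 0.008 and the spring pushes the head up with about 7 N, more than its weight.
- head: Polishing head to be fitted, 240 g, upright in one of the rack's holes: keyed steel shaft below, steel collar 44 mm diameter and 6 mm thick resting on the rack's top, blue grip block with a yellow stripe on the key's side, red bob on top. Origin: on the axis at the collar's underside; z up; x towards the key. Fully home, this origin lies at the hub's mouth with x along the hub's x.
- head_grip (a point): Centre of the head's blue grip block, on the axis 23 mm above the head's origin. Block 36 mm along x, 24 mm along y (grip across its y faces), 6 to 40 mm above the origin; the red bob above it is 22 mm in diameter and ends 62 mm above the origin.
- head_tip (a point): Lower end of the head's shaft, on its axis, 34 mm below its origin. Shaft 20 mm diameter, last 4 mm tapered to 14. Brass key on its +x side: 5.5 mm wide, reaching 16 mm from the axis, from the collar to 20 mm below it; so the lowest 14 mm is plain and enters the bore before the key meets the hub's top face.
- rack: Wooden rack, fixed, 190 x 80 x 50 mm (x, y, z), with two through holes about 37 mm in diameter on its centre line, 45 mm to either side of its middle along x. Origin: centre of its underside, on the bench.
- spare: Other polishing head, same shape but black grip block, white bob and no key, in the rack's other hole. Leave alone. Origin: on its axis at the collar's underside.
- jar: White plastic jar, 85 x 85 x 125 mm, bystander. Origin: centre of its underside.
- stone: Grey dressing stone, 110 x 40 x 25 mm, bystander. Origin: centre of its underside.
- screwdriver: Screwdriver, 160 mm long, lying on the bench, bystander. x along it; origin under its middle.
- tin: Light grey tin, 56 mm diameter, 50 mm tall, bystander. Origin: centre of its underside.
- dish: White dish, 80 mm diameter, 30 mm tall, bystander. Origin: centre of its underside.
There are look-alikes about, which are no part of the job. What is shaped like the head but pink or purple is not meant. What is shaped like the rack but pink is not meant.

How it is judged (in metres and radians):
On the way, in this order (a step that is already met when the one before it is completed fails the run):
1. the brass ring lies in the blue tote, let go (x of casting_center in the frame of tote between -0.081 and 0.081 m and y of casting_center in the frame of tote between -0.061 and 0.061 m and z of casting_center in the frame of tote below 0.045 m and contact force between the fingers and casting below 0.1 N and linear speed of casting below 0.05 m/s), for 0.2 s.
2. the blue polishing head has been lifted out of the rack (z of head in the frame of rack above 0.09 m and contact force between head and rack below 0.1 N), for 0.1 s.
At the end, for the whole second after the job is handed in: Ring at rest in the tote, released. Blue head in the hub: collar within 2.5 mm of the mouth, axis within 3 mm, tilt under 0.06 rad, x along the hub's x within 0.17 rad, ejector pressed over 5 mm, head still, fingers still on the head with over 2 N (all of step 1 and z of head in the frame of hub_mouth between -0.003 and 0.0025 m and horizontal distance between head and hub_mouth below 0.003 m and angle between head's own z axis and vertical below 0.06 rad and angle between the x axis of head and the x axis of hub, either way round below 0.17 rad and value of joint ejector above 0.005 m and contact force between the fingers and head above 2 N and linear speed of head below 0.02 m/s); the arm keeps its last pose, push and grip.
It fails at once if the spare polishing head was moved by more than 30 mm (distance of spare from where it was at the start of the episode above 0.03 m).
It fails at once if another thing on the bench was moved by more than 40 mm (distance of any of jar, stone, screwdriver, tin, dish from where it was at the start of the episode above 0.04 m).
It also fails if it takes over 53 s, if anything falls off the work surface, if the arm or the gripper's body presses on something with over 40 N, if the wrist force passes 120 N, or if a joint passes its speed limit or range.

## Working session

There is one attempt and no reset: what is moved stays moved. The work goes in short steps, Python scripts to look and compute and a tool call to move; the robot and the scene stay as the last step left them, time stands still between calls to the robot, and variables do not carry over. Pictures are saved under pics/ and viewed, at most 10 in all, crops included, and the job is handed in when it is done.

Besides the shell and the picture viewer there is one more tool, called by a JSON object that holds its "api" and its "payload". arm_command: Moves the arm, as the interface text tells. Its arguments: {"type":"object","properties":{"steps":{"type":"array","items":{"type":"object","properties":{"translation":{"type":"array","items":{"type":"number"}},"roll":{"type":"number"},"grip":{"type":"number"}}}},"squeeze":{"type":"number"}},"required":["steps"]}

```bash
mkdir -p pics; cat > h.py <<'E'
import numpy as np,cv2
from plant import r
def snap(n,f):
    s=r.snapshot(n); np.savez('pics/'+f+'.npz',**s); cv2.imwrite('pics/'+f+'.png',s['pixels'][:,:,::-1]); return s
def ld(f): return np.load('pics/'+f+'.npz')
def ray(s,u,v,z):
    d=s['T'][:3,:3]@np.linalg.inv(s['mtx'])@[u,v,1]; o=s['T'][:3,3]; return o+d*(z-o[2])/d[2]
def proj(s,p):
    c=s['T'][:3,:3].T@(np.asarray(p,float)-s['T'][:3,3]); q=s['mtx']@c; return q[:2]/q[2]
E
python3 - <<'E'
from h import *
for n in('top','scene'):
    s=snap(n,n+'1'); print(s['T'].round(3),s['mtx'])
print(r.observe())
E
```

```text
[[ 1.300000e-02 -9.900000e-01  1.420000e-01  3.338520e+02]
 [-1.000000e+00 -1.500000e-02 -1.700000e-02 -2.733100e+01]
 [ 1.900000e-02 -1.410000e-01 -9.900000e-01  1.201371e+03]
 [ 0.000000e+00  0.000000e+00  0.000000e+00  1.000000e+00]] [[446.65160563   0.         321.62239774]
 [  0.         446.65160563 202.18801505]
 [  0.           0.           1.        ]]
[[-8.07000e-01  4.00000e-01 -4.34000e-01  9.81445e+02]
 [ 5.90000e-01  5.59000e-01 -5.82000e-01  5.94480e+02]
 [ 1.00000e-02 -7.26000e-01 -6.88000e-01  8.41163e+02]
 [ 0.00000e+00  0.00000e+00  0.00000e+00  1.00000e+00]] [[416.2774838    0.         321.32667265]
 [  0.         416.2774838  193.34421292]
 [  0.           0.           1.        ]]
{'time_s': 0.1, 'joint_pos': array([1.27099883e+00, 2.41337201e-01, 3.86132317e-03, 1.33518062e+00,
       1.10276067e-05, 1.57081523e+00]), 'dq': array([ 0.00054315, -0.00051955,  0.00291644, -0.0008288 ,  0.00011256,
       -0.00057107]), 'joint_efforts': array([-9.41671788e-04, -3.73137903e+01,  2.53010309e+01,  1.08570451e-02,
       -5.17337401e-05,  6.38499344e-06]), 'position': array([147.50191853, 477.18676409, 241.50306936]), 'orientation': array([-3.13973248e+00, -1.09924257e-05,  2.84177623e+00]), 'contact_force': array([-0.37036921,  0.55651274,  0.44808582]), 'ft_torque': array([ 0.01029872,  0.00238694, -0.05359748]), 'grasp_force': 0.0, 'grip_width': 1.002486887724765}
```

View pics/top1.png

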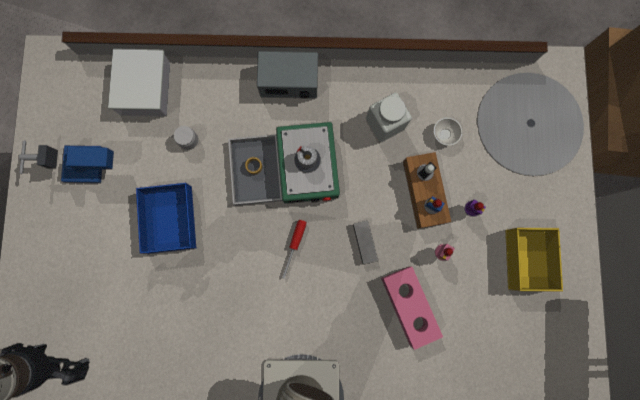

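View pics/scene1.png

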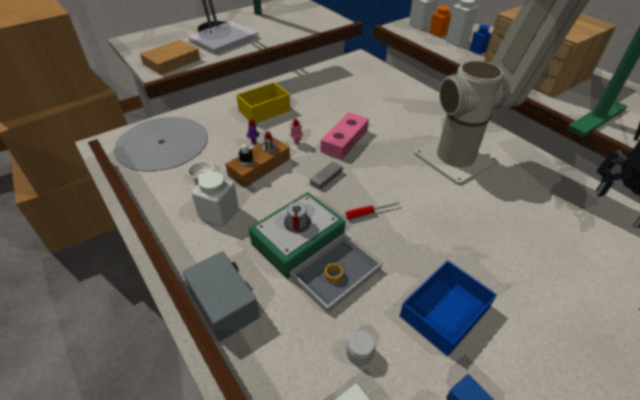

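Top view: ring about (254,165), hub (307,157), blue tote (165,218), rack (428,190), blue head (435,204), spare (427,171). Enlarging.

```bash
python3 - <<'E'
import cv2
def crop(f,u,v,w,h,k):
    return cv2.resize(cv2.imread(f'pics/{f}.png')[v:v+h,u:u+w],None,fx=k,fy=k,interpolation=cv2.INTER_CUBIC)
a=crop('top1',226,117,120,90,5); 
cv2.imwrite('pics/c1.png',cv2.vconcat([crop('top1',226,117,120,90,6)]))
# rack top (left), hub top zoom/ hub scene right
x=cv2.hconcat([crop('top1',400,148,50,80,7), crop('scene1',222,125,80,100,5.6)])
cv2.imwrite('pics/c2.png',x); print(x.shape)
E
```

```text
(560, 798, 3)
```

View pics/c1.png

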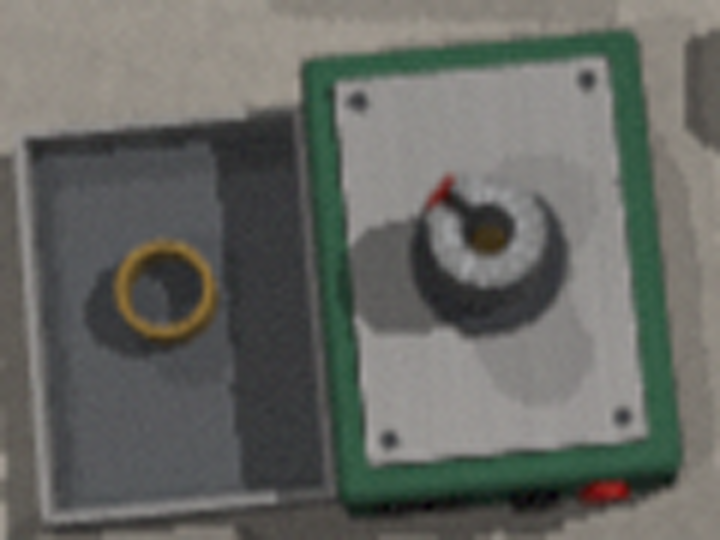

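View pics/c2.png

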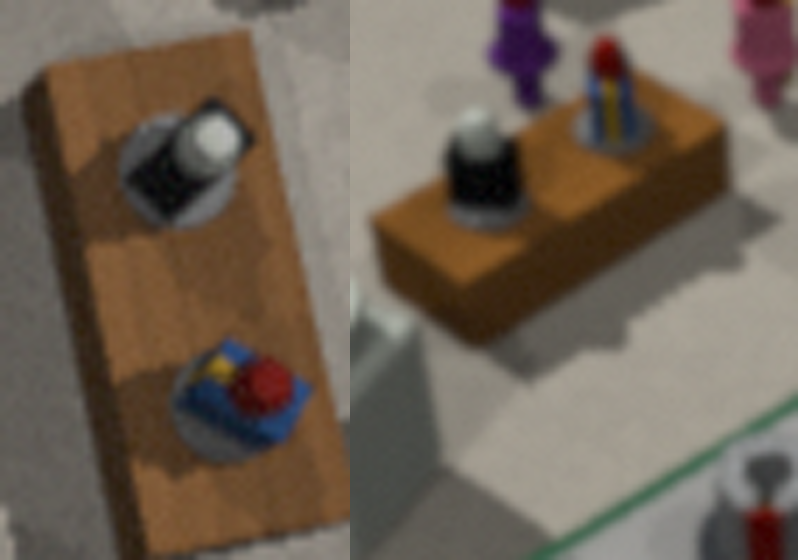

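```bash
cat >> h.py <<'E'
def c1(x,y,z,s=None): return ray(ld('top1'),226+(x+.5)/6-.5,117+(y+.5)/6-.5,z)
def c2(x,y,z): return ray(ld('top1'),400+(x+.5)/7-.5,148+(y+.5)/7-.5,z)
def c3(x,y,z): return ray(ld('scene1'),222+(x-350+.5)/5.6-.5,125+(y+.5)/5.6-.5,z)
E
python3 - <<'E'
from h import *
np.set_printoptions(precision=1,suppress=True)
ang=lambda d:np.degrees(np.arctan2(d[1],d[0]))
t=ld('top1')
print('ring',c1(165,290,28), ray(ld('scene1'),334.5,270.5,28))
hm=c1(488,232,120);st=c1(441,190,118);print('hub',hm,ang(st-hm))
P=[c1(*p,70) for p in((305,60),(637,38),(680,475),(345,510))];print('mach',np.mean(P,0),ang(P[0]-P[3]),ang(P[1]-P[2]),np.linalg.norm(P[0]-P[3]))
P=[ray(t,*p,55) for p in((137,186),(188,183),(195,247),(142,254))];print('tote',np.mean(P,0),ang(P[0]-P[1]),ang(P[0]-P[3]))
print('bob',c2(266,386,112),c3(606,42,108))
print('edge',ang(c2(229,340,90)-c2(313,385,90)),np.linalg.norm(c2(229,340,90)-c2(313,385,90)))
print('collar top left/bottom',c2(172,410,56)-0,c2(225,465,56),'scene',c3(575,130,56),c3(655,130,56))
print('rack',[c2(*p,50) for p in((47,68),(247,30))],'spare bob',c2(215,137,112),c3(478,125,108))
P=[c3(*p,50) for p in((371,220),(463,287),(727,127))];print('rackscene',P)
E
```

```text
ring [599.6 137.1  28. ] [600.3 140.   28. ]
hub [605.6  -8.2 120. ] 47.73262187278001
mach [602.2  -9.2  70. ] 6.442691324251382 5.977283977877576 199.25418079721837
tote [452.8 352.4  55. ] 94.38372691097128 8.127775430897488
bob [ 492.7 -333.4  112. ] [ 492.7 -338.2  108. ]
edge 62.05490227565439 34.07837675324111
collar top left/bottom [ 491.4 -313.9   56. ] [ 471.1 -333.2   56. ] scene [ 515.  -342.1   56. ] [ 479.1 -316.6   56. ]
rack [array([ 622.2, -270.4,   50. ]), array([ 638.4, -346.9,   50. ])] spare bob [ 582.5 -317.3  112. ] [ 584.5 -312.8  108. ]
rackscene [array([ 639.3, -343.9,   50. ]), array([ 625.5, -267.5,   50. ]), array([ 441.1, -302.6,   50. ])]
```

```bash
cat >> h.py <<'E'
def go(x,y,z,o=None):
    s=r.observe() if o is None else o
    yaw=s['orientation'][2]; tx=np.array([np.cos(yaw),np.sin(yaw)]); ty=np.array([np.sin(yaw),-np.cos(yaw)])
    d=np.array([x,y,z])-s['position']
    print('units',np.round([tx@d[:2]/40,ty@d[:2]/40,-d[2]/40],3),'yaw',np.degrees(yaw).round(2),'tool y ang',np.degrees(yaw-np.pi/2).round(2),s['position'].round(1),s['time_s'])
E
python3 -c "
from h import *
go(600,138.5,90)"
```

```text
units [-13.309  -4.748   3.788] yaw 162.82 tool y ang 72.82 [147.5 477.2 241.5] 0.1
```

{"api": "arm_command", "payload": {"steps": [{"translation": [-0.7, -0.25, 0.2], "roll": 0.6, "grip": 0.8}, {"translation": [-1.5, -0.53, 0.4], "roll": 1.2, "grip": 0.8}, {"translation": [-2.3, -0.82, 0.6], "roll": 1.8, "grip": 0.8}, {"translation": [-3.1, -1.1, 0.8], "roll": 2.4, "grip": 0.8}, {"translation": [-3.9, -1.39, 1.0], "roll": 3.0, "grip": 0.8}, {"translation": [-4.7, -1.68, 1.2], "roll": 3.6, "grip": 0.8}, {"translation": [-5.5, -1.96, 1.4], "roll": 4.2, "grip": 0.8}, {"translation": [-6.3, -2.25, 1.6], "roll": 4.8, "grip": 0.8}, {"translation": [-7.1, -2.53, 1.8], "roll": 5.4, "grip": 0.8}, {"translation": [-7.8, -2.8, 2.0], "roll": 6.0, "grip": 0.8}], "squeeze": 40}}

```text
time_s: 0.93
position: [414.0, 277.0, 161.6]
orientation: [-3.141, 0.0, 2.21]
contact_force: [-0.8, 0.5, 1.0]
grip_width: 0.799
grasp_force: 0.0
```

```bash
python3 -c "
from h import *
go(600,138.5,90)"
```

```text
units [-5.552  1.67   1.79 ] yaw 126.6 tool y ang 36.6 [414.  277.  161.6] 0.9333
```

{"api": "arm_command", "payload": {"steps": [{"translation": [-0.8, 0.24, 0.25], "roll": 0, "grip": 0.8}, {"translation": [-1.6, 0.48, 0.5], "roll": 0, "grip": 0.8}, {"translation": [-2.4, 0.72, 0.8], "roll": 0, "grip": 0.8}, {"translation": [-3.2, 0.96, 1.0], "roll": 0, "grip": 0.8}, {"translation": [-4.0, 1.2, 1.3], "roll": 0, "grip": 0.8}, {"translation": [-4.8, 1.44, 1.6], "roll": 0, "grip": 0.8}, {"translation": [-5.55, 1.67, 1.79], "roll": 0, "grip": 0.8}, {"translation": [-5.55, 1.67, 1.79], "roll": 0, "grip": 0.8}, {"translation": [-5.55, 1.67, 1.79], "roll": 0, "grip": 0.8}]}}

```text
time_s: 1.68
position: [599.2, 139.3, 88.9]
orientation: [-3.139, -0.001, 2.211]
contact_force: [-0.1, 0.1, -0.8]
grip_width: 0.801
grasp_force: 0.0
```

```bash
python3 -c "
from h import *
go(600,138.5,15)"
```

```text
units [-0.029  0.003  1.847] yaw 126.66 tool y ang 36.66 [599.2 139.3  88.9] 1.6833
```

{"api": "arm_command", "payload": {"steps": [{"translation": [-0.03, 0, 0.8], "roll": 0, "grip": 0.8}, {"translation": [-0.03, 0, 1.5], "roll": 0, "grip": 0.8}, {"translation": [-0.03, 0, 1.83], "roll": 0, "grip": 0.8}, {"translation": [-0.03, 0, 1.83], "roll": 0, "grip": 0.8}, {"translation": [-0.03, 0, 1.83], "roll": 0, "grip": 0.4}, {"translation": [-0.03, 0, 1.83], "roll": 0, "grip": 0.3}, {"translation": [-0.03, 0, 1.83], "roll": 0, "grip": 0.3}, {"translation": [-0.03, 0, 1.83], "roll": 0, "grip": 0.3}, {"translation": [-0.03, 0, 1.83], "roll": 0, "grip": 0.3}, {"translation": [-0.03, 0, 1.83], "roll": 0, "grip": 0.3}]}}

```text
time_s: 2.52
position: [601.2, 140.6, 19.5]
orientation: [3.138, 0.001, 2.214]
contact_force: [-0.1, 2.4, 5.9]
grip_width: 0.491
grasp_force: 41.5
```

{"api": "arm_command", "payload": {"steps": [{"translation": [0, 0, -0.3], "roll": 0, "grip": 0.3}, {"translation": [0, 0, -0.8], "roll": 0, "grip": 0.3}, {"translation": [0, 0, -1.5], "roll": 0, "grip": 0.3}, {"translation": [0, 0, -2.2], "roll": 0, "grip": 0.3}, {"translation": [0, 0, -2.5], "roll": 0, "grip": 0.3}, {"translation": [0, 0, -2.5], "roll": 0, "grip": 0.3}]}}

```text
time_s: 3.02
position: [602.5, 140.3, 122.4]
orientation: [3.134, 0.003, 2.213]
contact_force: [0.4, 0.8, -0.6]
grip_width: 0.493
grasp_force: 40.8
```

```bash
python3 -c "
from h import *
o=r.observe();print(o['grip_width'],o['grasp_force'])
go(453,352,115,o)"
```

```text
0.49346776303566714 40.80687400884926
units [6.477 0.177 0.185] yaw 126.81 tool y ang 36.81 [602.5 140.3 122.4] 3.0167
```

{"api": "arm_command", "payload": {"steps": [{"translation": [0.7, 0.02, 0], "roll": 0, "grip": 0.3}, {"translation": [1.5, 0.04, 0], "roll": 0, "grip": 0.3}, {"translation": [2.4, 0.06, 0], "roll": 0, "grip": 0.3}, {"translation": [3.3, 0.09, 0], "roll": 0, "grip": 0.3}, {"translation": [4.2, 0.12, 0], "roll": 0, "grip": 0.3}, {"translation": [5.0, 0.14, 0], "roll": 0, "grip": 0.3}, {"translation": [5.8, 0.16, 0.1], "roll": 0, "grip": 0.3}, {"translation": [6.4, 0.18, 0.2], "roll": 0, "grip": 0.3}, {"translation": [6.48, 0.18, 0.2], "roll": 0, "grip": 0.3}, {"translation": [6.48, 0.18, 0.2], "roll": 0, "grip": 0.3}]}}

```text
time_s: 3.85
position: [448.4, 352.2, 108.1]
orientation: [-3.139, 0.0, 2.217]
contact_force: [0.3, -0.6, 0.1]
grip_width: 0.486
grasp_force: 40.8
```

```bash
python3 -c "
from h import *
o=r.observe();print(o['grip_width'],o['grasp_force'])
go(453,352,28,o)"
```

```text
0.4859671235385975 40.76611888362095
units [-0.074  0.088  2.003] yaw 127.0 tool y ang 37.0 [448.4 352.2 108.1] 3.85
```

{"api": "arm_command", "payload": {"steps": [{"translation": [-0.07, 0.08, 0.6], "roll": 0, "grip": 0.3}, {"translation": [-0.07, 0.08, 1.2], "roll": 0, "grip": 0.3}, {"translation": [-0.07, 0.08, 1.7], "roll": 0, "grip": 0.3}, {"translation": [-0.07, 0.08, 2.05], "roll": 0, "grip": 0.3}, {"translation": [-0.07, 0.08, 2.05], "roll": 0, "grip": 0.3}, {"translation": [-0.07, 0.08, 2.05], "roll": 0, "grip": 0.3}, {"translation": [-0.07, 0.08, 2.05], "roll": 0, "grip": 0.68}, {"translation": [-0.07, 0.08, 2.05], "roll": 0, "grip": 0.68}, {"translation": [-0.07, 0.08, 2.05], "roll": 0, "grip": 0.68}, {"translation": [-0.07, 0.08, 2.05], "roll": 0, "grip": 0.68}]}}

```text
time_s: 4.68
position: [455.4, 351.9, 28.8]
orientation: [3.139, 0.0, 2.213]
contact_force: [0.6, 0.3, -0.3]
grip_width: 0.684
grasp_force: 0.0
```

{"api": "arm_command", "payload": {"steps": [{"translation": [0, 0, -0.5], "roll": 0, "grip": 0.68}, {"translation": [0, 0, -1.5], "roll": 0, "grip": 0.68}, {"translation": [0, 0, -2.5], "roll": 0, "grip": 0.68}, {"translation": [0, 0, -3.5], "roll": 0, "grip": 0.68}, {"translation": [0, 0, -4], "roll": 0, "grip": 0.68}, {"translation": [0, 0, -4], "roll": 0, "grip": 0.68}]}}

```text
time_s: 5.18
position: [457.5, 353.8, 195.0]
orientation: [3.128, -0.0, 2.214]
contact_force: [-0.2, 1.4, 0.8]
grip_width: 0.684
grasp_force: 0.0
```

```bash
python3 -c "
from h import *
s=snap('top','top2');s2=snap('scene','scene2')
a=cv2.imread('pics/top2.png')[170:270,120:220];b=cv2.imread('pics/scene2.png')[250:350,400:500]
cv2.imwrite('pics/c4.png',cv2.resize(cv2.hconcat([a,b]),None,fx=4,fy=4))
go(492.7,-335,180)"
```

```text
units [-14.308  -9.543   0.229] yaw 126.83 tool y ang 36.83 [455.1 351.9 189.1] 5.2833
```

View pics/c4.png

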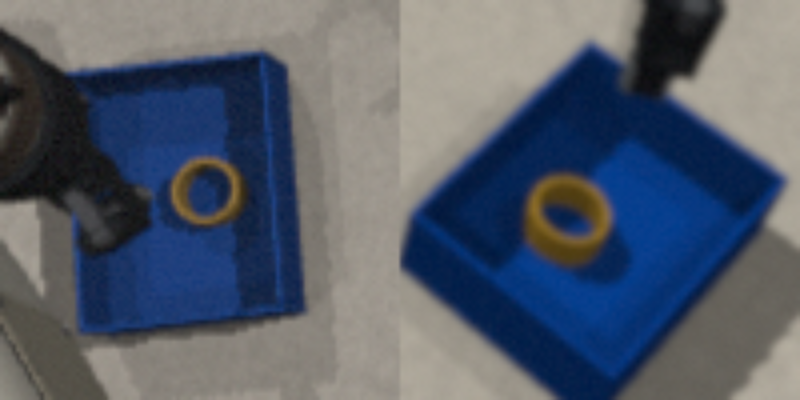

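{"api": "arm_command", "payload": {"steps": [{"translation": [-0.5, -0.33, 0], "roll": 0.6, "grip": 0.65}, {"translation": [-1.2, -0.8, 0], "roll": 1.2, "grip": 0.65}, {"translation": [-1.95, -1.3, 0], "roll": 1.8, "grip": 0.65}, {"translation": [-2.7, -1.8, 0], "roll": 2.4, "grip": 0.65}, {"translation": [-3.45, -2.3, 0], "roll": 3.0, "grip": 0.65}, {"translation": [-4.2, -2.8, 0], "roll": 3.6, "grip": 0.65}, {"translation": [-4.95, -3.3, 0], "roll": 4.2, "grip": 0.65}, {"translation": [-5.7, -3.8, 0], "roll": 4.8, "grip": 0.65}, {"translation": [-6.45, -4.3, 0], "roll": 5.4, "grip": 0.65}, {"translation": [-7.2, -4.8, 0], "roll": 6.0, "grip": 0.65}]}}

```text
time_s: 6.12
position: [471.8, 4.1, 185.6]
orientation: [-3.138, -0.0, 1.582]
contact_force: [0.6, 0.6, -0.1]
grip_width: 0.648
grasp_force: 0.0
```

```bash
python3 -c "
from h import *
go(492.7,-335,180)"
```

```text
units [-8.484  0.425  0.14 ] yaw 90.66 tool y ang 0.66 [471.8   4.1 185.6] 6.1167
```

{"api": "arm_command", "payload": {"steps": [{"translation": [-0.9, 0.04, 0], "roll": 0.6, "grip": 0.65}, {"translation": [-1.8, 0.08, 0], "roll": 1.2, "grip": 0.65}, {"translation": [-2.8, 0.13, 0], "roll": 1.8, "grip": 0.65}, {"translation": [-3.8, 0.18, 0], "roll": 2.4, "grip": 0.65}, {"translation": [-4.8, 0.23, 0], "roll": 3.0, "grip": 0.65}, {"translation": [-5.8, 0.28, 0], "roll": 3.6, "grip": 0.65}, {"translation": [-6.8, 0.33, 0], "roll": 4.2, "grip": 0.65}, {"translation": [-7.7, 0.38, 0.1], "roll": 4.6, "grip": 0.65}, {"translation": [-8.3, 0.42, 0.14], "roll": 4.8, "grip": 0.65}, {"translation": [-8.4, 0.42, 0.14], "roll": 4.8, "grip": 0.65}]}}

```text
time_s: 6.95
position: [493.5, -333.6, 178.6]
orientation: [-3.138, 0.001, 1.077]
contact_force: [0.1, 1.1, -0.6]
grip_width: 0.647
grasp_force: 0.0
```

{"api": "arm_command", "payload": {"steps": [{"translation": [0, 0, 0], "roll": 0, "grip": 0.65}, {"translation": [0, 0, 0], "roll": 0, "grip": 0.65}, {"translation": [0, 0, 0], "roll": 0, "grip": 0.65}]}}

```text
time_s: 7.2
position: [494.7, -328.4, 181.1]
orientation: [-3.139, -0.001, 1.084]
contact_force: [0.3, 0.3, 0.2]
grip_width: 0.649
grasp_force: 0.0
```

```bash
python3 -c "
from h import *
go(492.7,-335,130);go(492.7,-335,69)"
```

```text
units [-0.17   0.034  1.276] yaw 62.11 tool y ang -27.89 [ 494.7 -328.4  181.1] 7.2
units [-0.17   0.034  2.801] yaw 62.11 tool y ang -27.89 [ 494.7 -328.4  181.1] 7.2
```

{"api": "arm_command", "payload": {"steps": [{"translation": [-0.17, 0.03, 0.4], "roll": 0, "grip": 0.65}, {"translation": [-0.17, 0.03, 1.0], "roll": 0, "grip": 0.65}, {"translation": [-0.17, 0.03, 1.6], "roll": 0, "grip": 0.65}, {"translation": [-0.17, 0.03, 2.2], "roll": 0, "grip": 0.65}, {"translation": [-0.17, 0.03, 2.5], "roll": 0, "grip": 0.65}, {"translation": [-0.17, 0.03, 2.75], "roll": 0, "grip": 0.65}, {"translation": [-0.17, 0.03, 2.75], "roll": 0, "grip": 0.65}, {"translation": [-0.17, 0.03, 2.75], "roll": 0, "grip": 0.65}]}}

```text
time_s: 7.87
position: [493.2, -335.6, 72.1]
orientation: [-3.141, -0.0, 1.084]
contact_force: [-0.4, -0.4, -0.4]
grip_width: 0.651
grasp_force: 0.0
```

{"api": "arm_command", "payload": {"steps": [{"translation": [0, 0, 0.05], "roll": 0, "grip": 0.4}, {"translation": [0, 0, 0.05], "roll": 0, "grip": 0.3}, {"translation": [0, 0, 0.05], "roll": 0, "grip": 0.1}, {"translation": [0, 0, 0.05], "roll": 0, "grip": 0.1}, {"translation": [0, 0, 0.05], "roll": 0, "grip": 0.1}, {"translation": [0, 0, 0.05], "roll": 0, "grip": 0.1}, {"translation": [0, 0, 0.05], "roll": 0, "grip": 0.1}], "squeeze": 80}}

```text
time_s: 8.45
position: [493.8, -337.0, 71.4]
orientation: [3.139, 0.0, 1.083]
contact_force: [-0.8, 0.4, 6.3]
grip_width: 0.267
grasp_force: 78.6
```

{"api": "arm_command", "payload": {"steps": [{"translation": [0, 0, -0.2], "roll": 0, "grip": 0.1}, {"translation": [0, 0, -0.6], "roll": 0, "grip": 0.1}, {"translation": [0, 0, -1.2], "roll": 0, "grip": 0.1}, {"translation": [0, 0, -1.9], "roll": 0, "grip": 0.1}, {"translation": [0, 0, -2.7], "roll": 0, "grip": 0.1}, {"translation": [0, 0, -3.3], "roll": 0, "grip": 0.1}, {"translation": [0, 0, -3.6], "roll": 0, "grip": 0.1}, {"translation": [0, 0, -3.6], "roll": 0, "grip": 0.1}, {"translation": [0, 0, -3.6], "roll": 0, "grip": 0.1}]}}

```text
time_s: 9.2
position: [492.9, -336.6, 214.1]
orientation: [3.141, 0.0, 1.082]
contact_force: [-0.6, -0.3, -2.6]
grip_width: 0.265
grasp_force: 77.8
```

```bash
python3 -c "
from h import *
go(604.5,-8.5,220)"
```

```text
units [ 8.553 -1.387 -0.148] yaw 62.01 tool y ang -27.99 [ 492.9 -336.6  214.1] 9.2
```

{"api": "arm_command", "payload": {"steps": [{"translation": [0.4, -0.06, 0], "roll": 0.24, "grip": 0.1}, {"translation": [1.2, -0.2, 0], "roll": 0.48, "grip": 0.1}, {"translation": [2.1, -0.34, 0], "roll": 0.72, "grip": 0.1}, {"translation": [3.1, -0.5, 0], "roll": 0.96, "grip": 0.1}, {"translation": [4.1, -0.66, 0], "roll": 1.2, "grip": 0.1}, {"translation": [5.1, -0.83, 0], "roll": 1.5, "grip": 0.1}, {"translation": [6.1, -1.0, 0], "roll": 1.8, "grip": 0.1}, {"translation": [7.1, -1.15, 0], "roll": 2.1, "grip": 0.1}, {"translation": [8.0, -1.3, 0], "roll": 2.4, "grip": 0.1}, {"translation": [8.55, -1.39, 0], "roll": 2.4, "grip": 0.1}]}}

```text
time_s: 10.03
position: [603.7, -4.4, 211.0]
orientation: [-3.137, 0.002, 0.834]
contact_force: [-0.9, -1.3, -1.0]
grip_width: 0.266
grasp_force: 77.8
```

{"api": "arm_command", "payload": {"steps": [{"translation": [0, 0, 0], "roll": 0, "grip": 0.1}, {"translation": [0, 0, 0], "roll": 0, "grip": 0.1}, {"translation": [0, 0, 0], "roll": 0, "grip": 0.1}, {"translation": [0, 0, 0], "roll": 0, "grip": 0.1}]}}

```text
time_s: 10.37
position: [603.4, -9.5, 212.7]
orientation: [-3.14, 0.002, 0.83]
contact_force: [-0.1, 0.1, -1.5]
grip_width: 0.266
grasp_force: 77.8
```

```bash
python3 -c "
from h import *
o=r.observe();print(o['grip_width'],o['grasp_force'],o['position'],np.degrees(o['orientation']))
s=snap('top','top3');s2=snap('scene','scene3')
go(604.5,-8.5,180)
for q in(s,s2): print(proj(q,o['position']),proj(q,[604.5,-8.5,120]))
u,v=proj(s2,[604.5,-8.5,150]).astype(int)
a=cv2.imread('pics/scene3.png')[v-40:v+35,u-50:u+50]
cv2.imwrite('pics/c5.png',cv2.resize(a,None,fx=8,fy=8,interpolation=cv2.INTER_CUBIC));print(u-50,v-40)"
```

```text
0.2658228285308792 77.81535387039185 [603.41842688  -9.54659426 212.72923209] [-1.79909374e+02  1.11321501e-01  4.75395088e+01]
units [ 0.036 -0.009  0.837] yaw 47.5 tool y ang -42.5 [603.8  -9.8 213.5] 10.4667
[306.9638337  146.18077086] [307.04495339 155.66674865]
[295.99368445 178.78746542] [297.08655438 207.83615428]
246 158
```

View pics/c5.png

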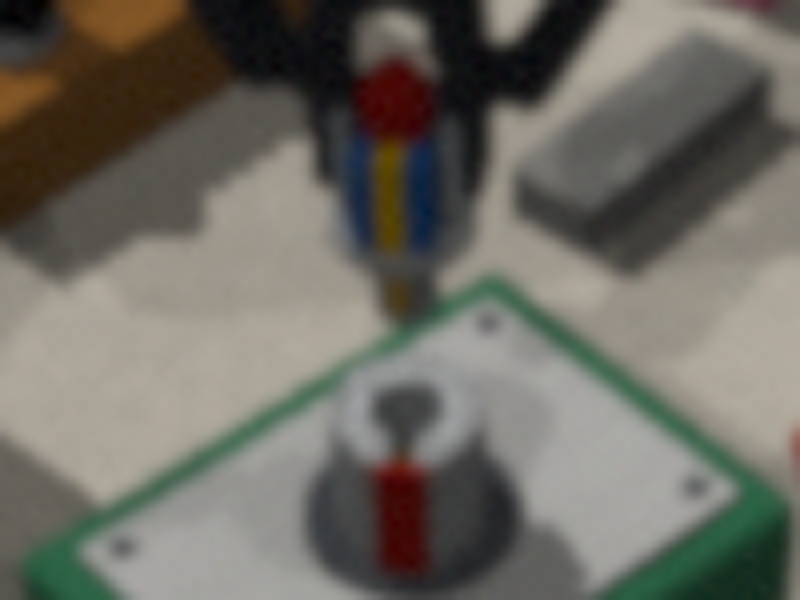

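Scene crop: head upright in gripper, yellow stripe at x≈392, bob ≈397, shaft tip ≈(405,315); hub mouth ≈(408,410), keyway/red strip ≈402 – key faces keyway. Checking residuals numerically.

```bash
python3 - <<'E'
from h import *
np.set_printoptions(precision=1,suppress=True)
s=ld('scene3');t=ld('top3')
def c5(p): 
    u=proj(s,p); return np.array([(u[0]+.5-246)*8-.5,(u[1]+.5-158)*8-.5])
p=np.array([603.6,-9.7,213-21]); a=np.radians(47.5); k=np.array([np.cos(a),np.sin(a),0])
for n,q in dict(bobtop=p+[0,0,62],bobmid=p+[0,0,51],stripetop=p+18*k+[0,0,40],stripebot=p+18*k+[0,0,6],keybot=p+16*k-[0,0,20],tip=p-[0,0,34]).items(): print(n,c5(q))
h=np.array([604.5,-8.5,120]);a=np.radians(47.7);k=np.array([np.cos(a),np.sin(a),0])
print('hub mouth',c5(h),'strip top',c5(h+23.5*k),'strip bot',c5(h+23.5*k-[0,0,45]))
for d in([1,0,0],[0,1,0]): print(c5(h+d)-c5(h))
E
python3 - <<'E'
import sys; sys.path.insert(0,'.')
E
python3 -c "
import cv2
a=cv2.imread('pics/top3.png')[120:190,260:350]; cv2.imwrite('pics/c6.png',cv2.resize(a,None,fx=8,fy=8,interpolation=cv2.INTER_CUBIC))"
```

```text
bobtop [397.8  57.7]
bobmid [399.1  88.2]
stripetop [390.4 160.3]
stripebot [394.5 250.4]
keybot [398.6 311.6]
tip [408.6 308.4]
hub mouth [412.2 402.2] strip top [400.5 458. ] strip bot [405.3 559. ]
[-2.7  1.4]
[1.8 1.9]
```

View pics/c6.png

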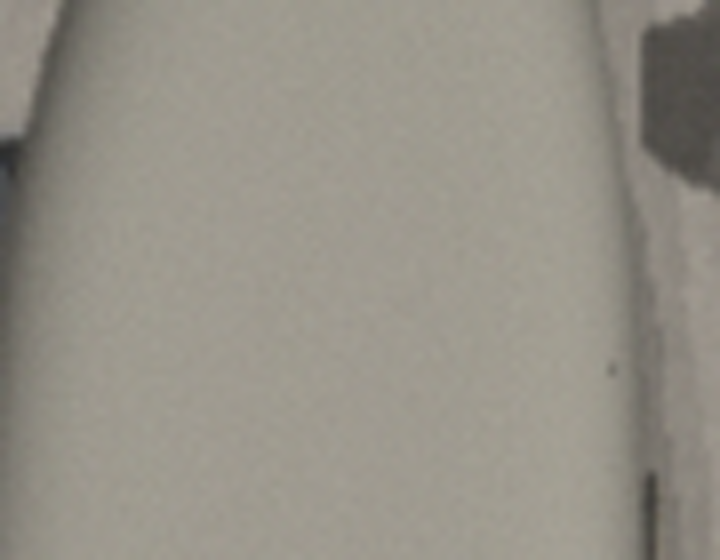

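Top camera is blocked by the arm (grey link only). Using (606,-8) as hub target and going by feel.

```bash
python3 -c "
from h import *
go(606,-8,168)"
```

```text
units [0.07  0.01  1.137] yaw 47.5 tool y ang -42.5 [603.8  -9.8 213.5] 10.4667
```

{"api": "arm_command", "payload": {"steps": [{"translation": [0.07, 0.01, 0.15], "roll": 0, "grip": 0.1}, {"translation": [0.07, 0.01, 0.35], "roll": 0, "grip": 0.1}, {"translation": [0.07, 0.01, 0.55], "roll": 0, "grip": 0.1}, {"translation": [0.07, 0.01, 0.75], "roll": 0, "grip": 0.1}, {"translation": [0.07, 0.01, 0.9], "roll": 0, "grip": 0.1}, {"translation": [0.07, 0.01, 1.05], "roll": 0, "grip": 0.1}, {"translation": [0.07, 0.01, 1.14], "roll": 0, "grip": 0.1}, {"translation": [0.07, 0.01, 1.14], "roll": 0, "grip": 0.1}, {"translation": [0.07, 0.01, 1.14], "roll": 0, "grip": 0.1}]}}

```text
time_s: 11.22
position: [606.2, -7.0, 167.9]
orientation: [-3.142, 0.001, 0.831]
contact_force: [-0.2, -1.1, -3.5]
grip_width: 0.267
grasp_force: 77.8
```

```bash
python3 -c "
from h import *
o=r.observe();print(o['contact_force'],o['ft_torque'],o['grip_width']);go(606,-8,155,o)"
```

```text
[-0.2069164  -1.08595345 -3.49768446] [-0.44050707  0.10096531  0.06602027] 0.2668446710376933
units [-0.023  0.013  0.323] yaw 47.61 tool y ang -42.39 [606.2  -7.  167.9] 11.2167
```

{"api": "arm_command", "payload": {"steps": [{"translation": [0, 0, 0.06], "roll": 0, "grip": 0.1}, {"translation": [0, 0, 0.12], "roll": 0, "grip": 0.1}, {"translation": [0, 0, 0.18], "roll": 0, "grip": 0.1}, {"translation": [0, 0, 0.24], "roll": 0, "grip": 0.1}, {"translation": [0, 0, 0.3], "roll": 0, "grip": 0.1}, {"translation": [0, 0, 0.36], "roll": 0, "grip": 0.1}, {"translation": [0, 0, 0.36], "roll": 0, "grip": 0.1}, {"translation": [0, 0, 0.36], "roll": 0, "grip": 0.1}]}}

```text
time_s: 11.88
position: [606.6, -7.0, 153.5]
orientation: [3.141, 0.001, 0.831]
contact_force: [0.9, -4.7, -3.0]
grip_width: 0.27
grasp_force: 77.8
```

```bash
python3 -c "
from h import *
o=r.observe();print(o['contact_force'],o['ft_torque'],o['grip_width']);go(606,-8,141,o)"
```

```text
[ 0.87435562 -4.71293274 -3.02331723] [-1.01667889 -0.24388422 -0.01661266] 0.26954873817974284
units [-0.029  0.006  0.312] yaw 47.61 tool y ang -42.39 [606.6  -7.  153.5] 11.8833
```

{"api": "arm_command", "payload": {"steps": [{"translation": [-0.03, 0.025, 0.0], "roll": 0, "grip": 0.1}, {"translation": [-0.03, 0.025, 0.08], "roll": 0, "grip": 0.1}, {"translation": [-0.03, 0.025, 0.16], "roll": 0, "grip": 0.1}, {"translation": [-0.03, 0.025, 0.24], "roll": 0, "grip": 0.1}, {"translation": [-0.03, 0.025, 0.32], "roll": 0, "grip": 0.1}, {"translation": [-0.03, 0.025, 0.38], "roll": 0, "grip": 0.1}, {"translation": [-0.03, 0.025, 0.38], "roll": 0, "grip": 0.1}, {"translation": [-0.03, 0.025, 0.38], "roll": 0, "grip": 0.1}]}}

```text
time_s: 12.55
position: [606.7, -7.4, 141.4]
orientation: [3.141, -0.003, 0.832]
contact_force: [-4.8, 1.8, 12.4]
grip_width: 0.268
grasp_force: 79.8
```

```bash
python3 -c "
from h import *
o=r.observe();print(o['contact_force'],o['ft_torque'],o['grip_width'],o['orientation']);go(606,-8,141,o)"
```

```text
[-4.76889051  1.76553496 12.36608123] [0.20165267 1.17135629 0.0085734 ] 0.26769999441022624 [ 3.14059027e+00 -2.68367049e-03  8.31806112e-01]
units [-0.023 -0.003  0.009] yaw 47.66 tool y ang -42.34 [606.7  -7.4 141.4] 12.55
```

{"api": "arm_command", "payload": {"steps": [{"translation": [-0.02, -0.02, 0.04], "roll": 0, "grip": 0.1}, {"translation": [-0.02, -0.02, 0.08], "roll": 0, "grip": 0.1}, {"translation": [-0.02, -0.02, 0.12], "roll": 0, "grip": 0.1}, {"translation": [-0.02, -0.02, 0.12], "roll": 0, "grip": 0.1}, {"translation": [-0.02, -0.02, 0.12], "roll": 0, "grip": 0.1}, {"translation": [-0.02, -0.02, 0.12], "roll": 0, "grip": 0.1}]}}

```text
time_s: 13.05
position: [606.7, -7.3, 141.2]
orientation: [3.137, -0.006, 0.832]
contact_force: [-9.0, 0.6, 31.9]
grip_width: 0.27
grasp_force: 82.6
```

```bash
python3 -c "
from h import *
o=r.observe();print(o['contact_force'],o['ft_torque'],o['grip_width'],o['orientation']);go(606,-8,141,o)
snap('scene','scene4')
a=cv2.imread('pics/scene4.png')[158:233,246:346]
cv2.imwrite('pics/c7.png',cv2.resize(a,None,fx=8,fy=8,interpolation=cv2.INTER_CUBIC))"
```

```text
[-9.0080142   0.59722445 31.88518014] [ 0.32506661  2.59644027 -0.01377309] 0.27002324848216364 [ 3.13671481 -0.00641563  0.83195935]
units [-0.024 -0.001  0.006] yaw 47.67 tool y ang -42.33 [606.7  -7.3 141.2] 13.05
```

View pics/c7.png

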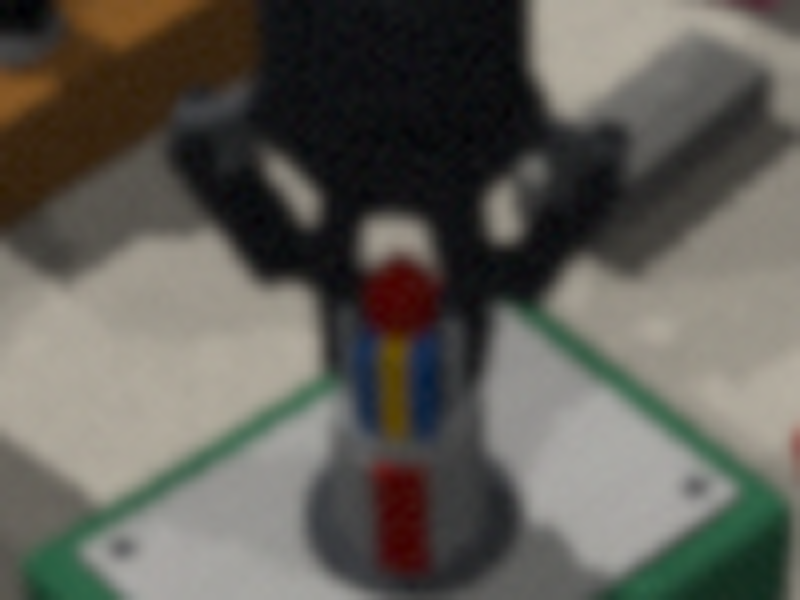

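The collar is on the hub and the stripe lines up with the red strip. Easing the push slightly, then handing in.

{"api": "arm_command", "payload": {"steps": [{"translation": [0, 0, -0.05], "roll": 0, "grip": 0.1}, {"translation": [0, 0, -0.05], "roll": 0, "grip": 0.1}, {"translation": [0, 0, -0.05], "roll": 0, "grip": 0.1}, {"translation": [0, 0, -0.05], "roll": 0, "grip": 0.1}, {"translation": [0, 0, -0.05], "roll": 0, "grip": 0.1}, {"translation": [0, 0, -0.05], "roll": 0, "grip": 0.1}]}}

```text
time_s: 13.6
position: [606.7, -7.4, 141.3]
orientation: [3.138, -0.006, 0.832]
contact_force: [-5.4, 1.0, 23.2]
grip_width: 0.268
grasp_force: 81.4
```

```bash
python3 -c "
from h import *
o=r.observe();print(o['contact_force'],o['position'],o['grasp_force'])
if o['contact_force'][2]>10 and o['position'][2]<142.3: print(r.close_job())"
```

```text
[-5.44229341  1.03436162 23.24475155] [606.67643596  -7.36956209 141.31618502] 81.39325261116028
the job is handed in; nothing more can be done
None
```

The job is handed in, with no verdict returned: the brass ring is in the blue tote, and the blue head is keyed into the hub with its collar seated, still gripped and pressed home with about 23 N at 13.6 s.

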